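# Shut the sludge feed valve with its fold-out crank

### The job

Shut the sludge feed valve, the one with the orange handwheel: swing its folded crank handle out clockwise until the green catch pops up behind it and locks it, then wind the wheel clockwise half a turn until it is fully shut against its stop, and let go. Leave the blue water valve's handle alone.

Things in the scene. Friction and masses are not known exactly. Their poses are not given: they have to be found in the camera images.
- feed_valve: Sludge feed valve with the orange handwheel, bolted down. Origin: on the bench, on the wheel's vertical axis; z up; x along its pipe stub, which ends 175 mm from the axis, 70 mm high at most. Wheel: 136 mm disc, top at z = 106 mm; the flat crank arm lies on it, top at 116 mm. A blue water valve of the same make, never to be moved, stands 0.28 to 0.4 m away.
- feed_knob (a point): Centre of the orange knob at the crank's end: an upright cylinder 24 mm across, 50 mm tall, z = 118 to 168 mm above the bench, this point at 143 mm. It spins freely on its own pin, so it can be gripped from above and led round without turning the gripper.
- feed_crank (a joint): Crank angle on the wheel, rad: 0 folded (starts 0 to 0.6), growing clockwise from above, 3.14 fully out at its stop. Its vertical pivot, 75 mm from the knob, sits on the wheel 40 mm from the wheel's axis: at the start at (0, -40) mm in the valve's frame. Folded the arm points to +y; it swings by way of +x to -y. About 1 N at the knob; stays where left.
- feed_catch (a joint): Green spring pin under the crank's hub, height in m: 0 pressed down, locking the wheel to its housing; 0.015 popped up, standing 6 mm proud of the hub. It pops up by itself through a slot in the hub, on the wheel's inner side of the pivot, when the crank is fully out: the crank is then latched and the wheel free.
- feed_wheel (a joint): Handwheel angle, rad: 0 at the start (open, locked), growing clockwise from above, 3.14 at the stop (shut). With the crank out the knob is 115 mm from the wheel's axis and goes from the valve's -y by way of -x to +y. Takes about 3 N at the knob; stays where left.
- water_knob (a point): Centre of the knob of the blue water valve's crank, 143 mm above the bench, same size as the orange one. Must stay where it is.

How it is judged:
By the outcome, as a careful person would: the job done as asked, in the order asked, and still so for the second after the job is handed in, with the robot touching nothing.
It also fails if it takes over 48 s, if anything falls off the work surface, if the arm or the gripper's body presses on something with over 40 N, if the wrist force passes 120 N, or if a joint passes its speed limit or range.

### The arm

A 6-joint arm with a two-finger parallel gripper is mounted at the origin on the work surface. World frame = base frame: x ahead of the robot, y to its left, z up, the work surface at z = 0. Lengths are in m, angles in rad, forces in N, time in s.
With the tool pointing down it reaches from about 0.375 to 0.9 m from the base axis. Payload 3.1 kg.
Tool frame: the origin (TCP) lies on the centre line of the jaws, within the pads' length; the fingertips stand ahead of it and the grasp point (between the pads) lies 3 mm ahead of it (robot.tip_reach is the z of the fingertips in the tool frame, in m); z points along the fingers, y is the line along which they close (so a half turn about z gives the same grasp; the last joint's range is limited). The gripper opens to 87 mm and grips with 3 to 60 N. Pads are 19 mm wide; open, the fingers measure 117 mm over their backs; the gripper's body (75 mm by 190 mm) begins 51 mm behind the grasp point.
Start: joints at [-1.472, 0.527, 1.433, -0, 1.181, -0.178], TCP at [0.171, -0.601, 0.245] pointing down, gripper open.
Joint ranges: [-3.08, 3.08], [-0.75, 2.2], [0.22, 2.44], [-1.43, 4.57], [0, 2.65], [-2.85, 2.85]. Speed limits (rad/s): [2.79, 2.79, 3.14, 3.14, 3.14, 3.14].

### API

Orientations are given as a unit quaternion [x, y, z, w].
In Python, from rig import sensors, eyes, ticket, robot gives the robot as it stands.
- The arm moves only by the tool drive_tool, never from a script. Its argument "deltas" is a list that holds one entry, the list of rows, each a list of 6 numbers: the shift along the tool's x, y, z in mm, then the turn, a rotation vector about the tool's x, y, z in rad. A call has 1 to 8 rows; each row shifts and turns the commanded pose from where the row before left it, along the tool's axes as they then stand; what a row does not reach is not made up. A row lasts 1/12 s, in which the tool goes at most 41.7 mm and 7.16 degrees, less where a joint would pass 70% of its speed; a pose out of reach is approached as far as the arm can. A call is refused whole if a number of a shift passes 41.7 or a number of a turn 0.125, either way. A call with a gripper value outside its range is refused whole. "gripper" is the opening in per cent of the stroke, from 0 (shut) to 100 (fully open), set as the call begins (left out, the last holds). The fingers move at their own pace and stop on an object; "squeeze" is the grip in N (left out, the last holds). Time passes only in rows, so rows that do not move let the fingers close. It gives the time, the measured TCP pose, the force, the opening and the grip force at its end, in the units of the state.
- sensors.get_obs(): the state, without advancing time (a new reading comes with each control period).
- eyes.camera(name): name is "scene" or "top"; returns a dict with "img" (480x640x3 uint8, red, green, blue), "fov_y" (degrees; the focal length in pixels is half the picture's height over the tangent of half this angle, whatever the lens; pixels are square), "cx", "cy" (the principal point, pixels), "xyz" and "attitude" of the camera in the world. Camera axes: x right, y up, looking along -z (the intrinsics and any distortion apply to the point x, -y, -z); pixel columns grow to the right and rows downward; lengths in m; the calibration is good to about 2 mm. A picture is of the moment at which its call begins. There is no depth.
- ticket.hand_in(): hands the job in; it is judged then, once.
The state is a dict: "time": time; "q": joint angles; "joint_velocities": joint speeds; "joint_torque": joint torques, N m; "position": TCP position; "tool_rot": TCP orientation; "ft_force": force on the tool from outside, world axes, zero at the start; "moment": the same for the moment, N m; "grip_width": finger opening in m; "grip_force": force on a finger pad.
Only numpy, scipy, OpenCV 4.12 (cv2) and the standard library are available. Lean on these libraries where they do the work, as an engineer would, in place of code of your own. Each camera call takes 0.05 s, during which the arm holds its last target. There are 200 camera calls.

## Working session

There is one attempt and no reset: what is moved stays moved. The work goes in short steps, Python scripts to look and compute and a tool call to move; the robot and the scene stay as the last step left them, time stands still between calls to the robot, and variables do not carry over. Pictures are saved under pics/ and viewed, at most 10 in all, crops included, and the job is handed in when it is done.

Besides the shell and the picture viewer there is one more tool, called after "Emit:" as a command line: name --argument value ..., lists and objects as JSON in quotes. drive_tool: Moves the arm, as the interface text tells. Its arguments: {"type":"object","properties":{"deltas":{"type":"array"},"gripper":{"type":"number"},"squeeze":{"type":"number"}},"required":["deltas"]}

```bash
mkdir -p pics
python3 - <<'E'
from rig import sensors, eyes, robot
import cv2,json
for n in ("top","scene"):
    c=eyes.camera(n); cv2.imwrite(f"pics/{n}0.png",c["img"][:,:,::-1])
    print(n,{k:v for k,v in c.items() if k!="img"})
print(sensors.get_obs(), robot.tip_reach)
E
```

```text
top {'fov_y': 46.185983167886356, 'cx': 324.9499191536212, 'cy': 234.2378835940173, 'xyz': array([ 0.42004655, -0.00742258,  0.83080259]), 'attitude': array([ 0.07968222, -0.07398793, -0.67617921,  0.72866879])}
scene {'fov_y': 56.108512393430104, 'cx': 317.62170180872954, 'cy': 236.0378587963609, 'xyz': array([ 0.91798176, -0.43526155,  0.46592234]), 'attitude': array([0.45881064, 0.15242688, 0.27247544, 0.83187498])}
{'time': 0.1, 'q': array([-1.47151446e+00,  5.28379932e-01,  1.43377804e+00, -1.20667993e-05,
        1.18142365e+00, -1.78539620e-01]), 'joint_velocities': array([-0.00143251, -0.00248953, -0.00319566, -0.00065741, -0.00092279,
        0.00044735]), 'joint_torque': array([-1.32428591e-03, -4.40985668e+01, -1.77151036e+01,  6.34964090e-02,
        5.33980737e-02, -3.98660382e-05]), 'position': array([ 0.17135165, -0.60040055,  0.24366409]), 'tool_rot': array([ 9.90366599e-01,  1.38466640e-01,  3.38248006e-05, -9.93923171e-04]), 'ft_force': array([-0.15540331, -0.0040728 ,  0.25400597]), 'moment': array([ 0.03930449, -0.02987173,  0.01091622]), 'grip_force': 0.0, 'grip_width': 0.08685266251670638} 0.022
```

View pics/top0.png

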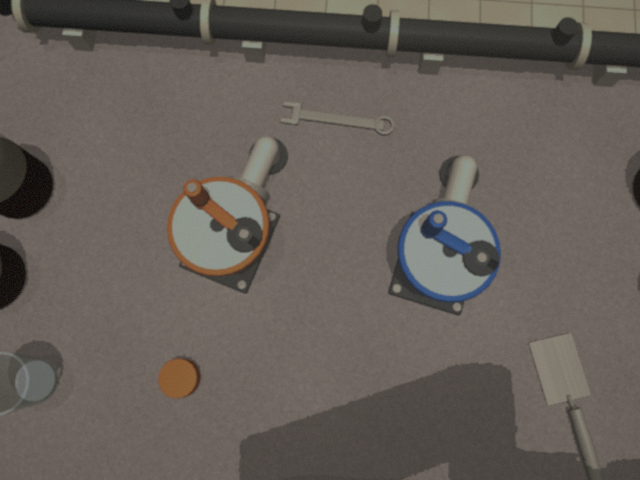

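View pics/scene0.png

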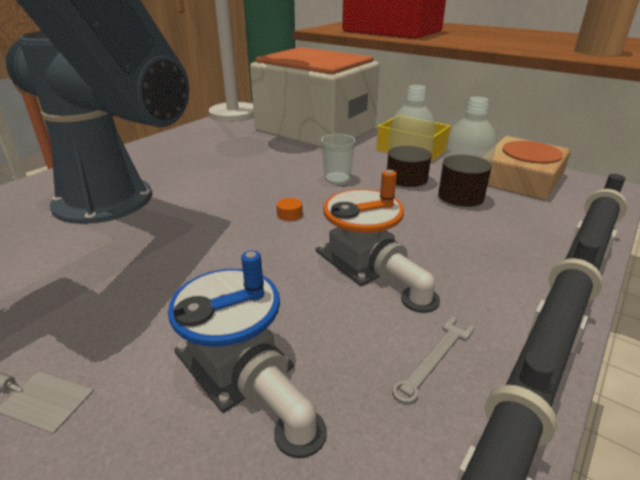

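The top view shows the orange wheel centre near (218,226), its knob top near (193,188), pivot near (243,235) and pipe end near (266,146). The blue knob is at (437,219). In the scene view the orange knob top is near (389,174).

```bash
cat > h.py <<'E'
import numpy as np
from scipy.spatial.transform import Rotation as R
def ray(c,u,v,z):
    f=240/np.tan(np.radians(c["fov_y"]/2))
    d=R.from_quat(c["attitude"]).apply([(u-c["cx"])/f,-(v-c["cy"])/f,-1])
    return c["xyz"]+d*(z-c["xyz"][2])/d[2]
E
python3 - <<'E'
from rig import eyes
from h import *
t=eyes.camera("top"); s=eyes.camera("scene")
for n,c,u,v,z in [("wheel",t,218.5,226,.106),("wheelL",t,168,226,.1),("wheelR",t,270,226,.1),("wheelT",t,218,178,.1),("wheelB",t,218,275,.1),("wheel s",s,363,210,.106),("pivot",t,243,235,.118),("knobtop",t,193,187,.168),("knob s",s,388.5,172.5,.168),
 ("pipe",t,266,146,.06),("hubblue",t,482,257,.118),("bluewheel",t,449,251,.106),("blueknob",t,437,219,.168)]:
    print(n,ray(c,u,v,z).round(4))
E
```

```text
wheel [0.5807 0.1458 0.106 ]
wheelL [0.577  0.2142 0.1   ]
wheelR [0.5872 0.0785 0.1   ]
wheelT [0.6487 0.1555 0.1   ]
wheelB [0.5165 0.1401 0.1   ]
wheel s [0.5903 0.1337 0.106 ]
pivot [0.5685 0.1102 0.118 ]
knobtop [0.6136 0.1696 0.168 ]
knob s [0.6147 0.1657 0.168 ]
pipe [0.7148 0.1005 0.06  ]
hubblue [ 0.5626 -0.1993  0.118 ]
bluewheel [ 0.5698 -0.1593  0.106 ]
blueknob [ 0.5954 -0.1307  0.168 ]
```

Emit:
drive_tool --deltas '[[[0, 0, 0, 0, 0, 0.0926], [0, 0, 0, 0, 0, 0.0926], [0, 0, 0, 0, 0, 0.0926], [17, -29, 0, 0, 0, 0], [17, -29, 0, 0, 0, 0], [17, -29, 0, 0, 0, 0], [17, -29, 0, 0, 0, 0], [17, -29, 0, 0, 0, 0]]]' --gripper 75

```text
time: 0.87
position: [0.2569, -0.4545, 0.2444]
tool_rot: [1.0, -0.0, 0.0, -0.0]
ft_force: [0.4, -0.4, 0.8]
grip_width: 0.0651
grip_force: 0.0
```

Emit:
drive_tool --deltas '[[[17, -29, 0, 0, 0, 0], [17, -29, 0, 0, 0, 0], [17, -29, 0, 0, 0, 0], [17, -29, 0, 0, 0, 0], [17, -29, 0, 0, 0, 0], [17, -29, 0, 0, 0, 0], [17, -29, 0, 0, 0, 0], [17, -29, 0, 0, 0, 0]]]'

```text
time: 1.53
position: [0.3929, -0.2225, 0.2446]
tool_rot: [1.0, -0.0, 0.0, 0.0]
ft_force: [0.2, -1.3, -0.0]
grip_width: 0.0655
grip_force: 0.0
```

Emit:
drive_tool --deltas '[[[17, -29, 0, 0, 0, 0], [17, -29, 0, 0, 0, 0], [17, -29, 0, 0, 0, 0], [17, -29, 0, 0, 0, 0], [17, -29, 0, 0, 0, 0], [17, -29, 0, 0, 0, 0], [17, -29, 0, 0, 0, 0], [17, -29, 0, 0, 0, 0]]]'

```text
time: 2.2
position: [0.5289, 0.0097, 0.2445]
tool_rot: [1.0, 0.0, -0.0, 0.0]
ft_force: [0.8, -0.8, -0.4]
grip_width: 0.0651
grip_force: 0.0
```

Emit:
drive_tool --deltas '[[[14.2, -26.5, 0, 0, 0, 0], [14.2, -26.5, 0, 0, 0, 0], [14.2, -26.5, 0, 0, 0, 0], [14.2, -26.5, 0, 0, 0, 0], [14.2, -26.5, 0, 0, 0, 0], [14.2, -26.5, 0, 0, 0, 0], [0, 0, 20, 0, 0, 0], [0, 0, 20, 0, 0, 0]]]'

```text
time: 2.87
position: [0.6153, 0.1691, 0.2051]
tool_rot: [1.0, 0.001, 0.002, -0.0]
ft_force: [0.1, -0.6, 0.2]
grip_width: 0.0653
grip_force: 0.0
```

Run:
```python
from rig import eyes
import cv2
t=eyes.camera("top")["img"][100:330,100:350]; s=eyes.camera("scene")["img"][60:290,270:520]
cv2.imwrite("pics/a.png",cv2.resize(cv2.hconcat([t,s]),None,fx=1.6,fy=1.6)[:,:,::-1])
```

```text
(no output)
```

View pics/a.png

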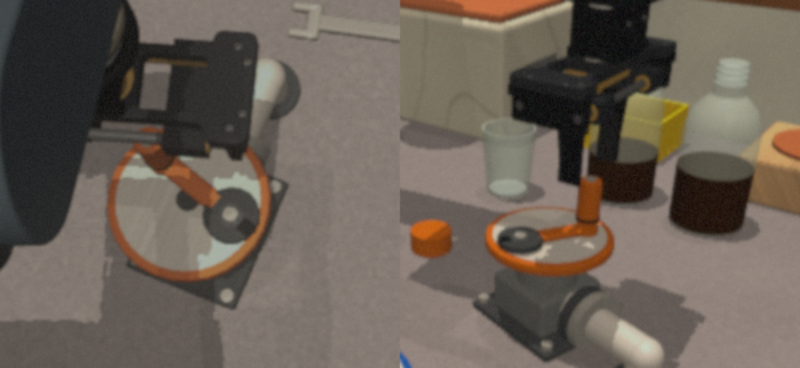

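The knob (right crop at (590,180)) sits between the two fingers (at about 570 and 608), so I can descend and grip.

Emit:
drive_tool --deltas '[[[-1, 0, 14, 0, 0, 0], [0, 0, 14, 0, 0, 0], [0, 0, 14, 0, 0, 0], [0, 0, 13, 0, 0, 0], [0, 0, 0, 0, 0, 0]]]'

```text
time: 3.38
position: [0.6111, 0.1664, 0.1479]
tool_rot: [1.0, -0.0, -0.002, 0.0]
ft_force: [-0.8, 0.4, -0.5]
grip_width: 0.0658
grip_force: 0.0
```

Emit:
drive_tool --deltas '[[[0, 0, 0, 0, 0, 0], [0, 0, 0, 0, 0, 0], [0, 0, 0, 0, 0, 0], [0, 0, 0, 0, 0, 0], [0, 0, 0, 0, 0, 0], [0, 0, 0, 0, 0, 0]]]' --gripper 0 --squeeze 12

```text
time: 3.88
position: [0.6129, 0.167, 0.1502]
tool_rot: [1.0, 0.0, 0.0, -0.0]
ft_force: [-0.3, 0.1, 0.5]
grip_width: 0.0331
grip_force: 0.0
```

Run:
```python
import numpy as np
P=np.array([568.5,110]);a=np.radians(np.linspace(52.7,-110.2,25))
q=P+75*np.c_[np.cos(a),np.sin(a)];d=np.diff(q,axis=0)*[1,-1];print(d.round(1).tolist(),q[[0,8,16,24]].round(1).tolist())
```

```text
[[6.7, 5.8], [6.0, 6.5], [5.2, 7.2], [4.3, 7.8], [3.3, 8.2], [2.4, 8.6], [1.3, 8.8], [0.3, 8.9], [-0.8, 8.8], [-1.8, 8.7], [-2.8, 8.4], [-3.8, 8.0], [-4.7, 7.5], [-5.6, 6.9], [-6.4, 6.2], [-7.0, 5.4], [-7.6, 4.5], [-8.1, 3.6], [-8.5, 2.6], [-8.7, 1.6], [-8.9, 0.6], [-8.9, -0.5], [-8.7, -1.5], [-8.5, -2.6]] [[613.9, 169.7], [643.5, 107.9], [610.5, 47.9], [542.6, 39.6]]
```

Emit:
drive_tool --deltas '[[[0, 0, 0, 0, 0, 0], [0, 0, 0, 0, 0, 0], [0, 0, 0, 0, 0, 0], [0, 0, 0, 0, 0, 0]]]'

```text
time: 4.22
position: [0.6133, 0.1675, 0.15]
tool_rot: [1.0, -0.0, 0.001, -0.0]
ft_force: [0.4, 2.3, 2.4]
grip_width: 0.0235
grip_force: 12.0
```

Emit:
drive_tool --deltas '[[[6.7, 5.8, 0, 0, 0, 0], [6.0, 6.5, 0, 0, 0, 0], [5.2, 7.2, 0, 0, 0, 0], [4.3, 7.8, 0, 0, 0, 0], [3.3, 8.2, 0, 0, 0, 0], [2.4, 8.6, 0, 0, 0, 0], [1.3, 8.8, 0, 0, 0, 0], [0.3, 8.9, 0, 0, 0, 0]]]'

```text
time: 4.88
position: [0.6419, 0.1038, 0.1498]
tool_rot: [1.0, -0.0, -0.001, 0.0]
ft_force: [-2.7, 1.8, 5.4]
grip_width: 0.0235
grip_force: 12.0
```

Emit:
drive_tool --deltas '[[[-0.8, 8.6, 0, 0, 0, 0], [-1.8, 8.5, 0, 0, 0, 0], [-2.8, 8.2, 0, 0, 0, 0], [-3.8, 7.8, 0, 0, 0, 0], [-4.7, 7.3, 0, 0, 0, 0], [-5.6, 6.7, 0, 0, 0, 0], [-6.4, 6.0, 0, 0, 0, 0], [-7.0, 5.2, 0, 0, 0, 0]]]'

```text
time: 5.55
position: [0.6087, 0.0462, 0.1498]
tool_rot: [1.0, -0.001, -0.0, -0.0]
ft_force: [-0.4, 3.6, 4.9]
grip_width: 0.0237
grip_force: 12.0
```

Emit:
drive_tool --deltas '[[[-7.6, 4.4, 0, 0, 0, 0], [-8.1, 3.5, 0, 0, 0, 0], [-8.5, 2.5, 0, 0, 0, 0], [-8.7, 1.5, 0, 0, 0, 0], [-8.9, 0.5, 0, 0, 0, 0], [-8.9, -0.6, 0, 0, 0, 0]]]'

```text
time: 6.05
position: [0.558, 0.0342, 0.1498]
tool_rot: [1.0, 0.0, 0.0, 0.001]
ft_force: [-0.8, 0.1, 6.0]
grip_width: 0.0235
grip_force: 12.0
```

Emit:
drive_tool --deltas '[[[-5, -0.9, 0, 0, 0, 0], [-4, -1, 0, 0, 0, 0], [-4, -1, 0, 0, 0, 0], [-3, -0.9, 0, 0, 0, 0], [0, 0, 0, 0, 0, 0], [0, 0, 0, 0, 0, 0]]]'

```text
time: 6.55
position: [0.542, 0.038, 0.1497]
tool_rot: [1.0, 0.0, -0.0, 0.001]
ft_force: [-0.2, -2.2, 6.5]
grip_width: 0.0239
grip_force: 12.0
```

Run:
```python
from rig import eyes
import cv2
t=eyes.camera("top")["img"][130:310,130:350]; s=eyes.camera("scene")["img"][130:310,270:490]
cv2.imwrite("pics/b.png",cv2.resize(cv2.hconcat([t,s]),None,fx=1.8,fy=1.8,interpolation=2)[:,:,::-1])
```

```text
(no output)
```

View pics/b.png

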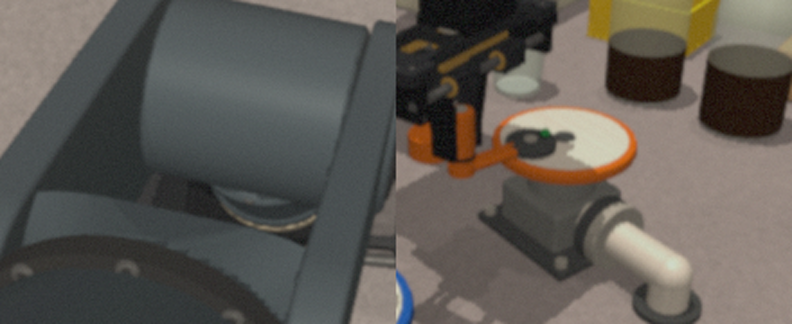

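A green spot shows at (545,132) beside the hub, so the catch is up or nearly so. I'll nudge a little further and zoom in.

Emit:
drive_tool --deltas '[[[-2, -0.7, 0, 0, 0, 0], [-2, -0.8, 0, 0, 0, 0], [0, 0, 0, 0, 0, 0], [0, 0, 0, 0, 0, 0]]]'

```text
time: 6.98
position: [0.5383, 0.0393, 0.1498]
tool_rot: [1.0, 0.0, -0.0, 0.001]
ft_force: [-0.5, -4.9, 6.5]
grip_width: 0.0233
grip_force: 12.0
```

Run:
```python
from rig import eyes
import cv2
s=eyes.camera("scene")["img"][180:240,310:410]
cv2.imwrite("pics/c.png",cv2.resize(s,None,fx=7,fy=7,interpolation=2)[:,:,::-1])
```

```text
(no output)
```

View pics/c.png

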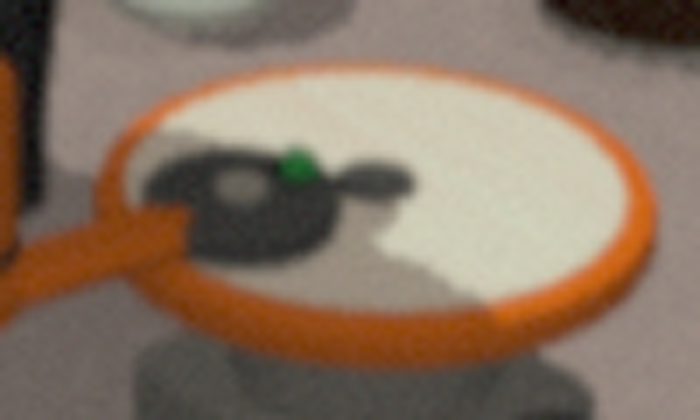

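The close-up shows the green pin standing proud at (298,165) on the hub's inner side, so the crank is latched. Next I'll wind the wheel.

Run:
```python
import numpy as np
C=np.array([581.5,146.5]);a=np.radians(np.linspace(-112.2,-288.2,41))
q=C+115.5*np.c_[np.cos(a),np.sin(a)];d=np.diff(q,axis=0)*[1,-1]
for i in range(0,40,8):print([[*r,0,0,0,0] for r in d[i:i+8].round(1).tolist()],q[i+8].round(1))
```

```text
[[-8.1, -3.7, 0, 0, 0, 0], [-7.8, -4.3, 0, 0, 0, 0], [-7.4, -4.9, 0, 0, 0, 0], [-7.0, -5.4, 0, 0, 0, 0], [-6.6, -5.9, 0, 0, 0, 0], [-6.1, -6.4, 0, 0, 0, 0], [-5.6, -6.9, 0, 0, 0, 0], [-5.1, -7.3, 0, 0, 0, 0]] [484.2  84.3]
[[-4.5, -7.6, 0, 0, 0, 0], [-3.9, -8.0, 0, 0, 0, 0], [-3.3, -8.2, 0, 0, 0, 0], [-2.6, -8.5, 0, 0, 0, 0], [-2.0, -8.6, 0, 0, 0, 0], [-1.3, -8.8, 0, 0, 0, 0], [-0.6, -8.8, 0, 0, 0, 0], [0.1, -8.9, 0, 0, 0, 0]] [466.1 151.7]
[[0.7, -8.8, 0, 0, 0, 0], [1.4, -8.8, 0, 0, 0, 0], [2.1, -8.6, 0, 0, 0, 0], [2.7, -8.4, 0, 0, 0, 0], [3.4, -8.2, 0, 0, 0, 0], [4.0, -7.9, 0, 0, 0, 0], [4.6, -7.6, 0, 0, 0, 0], [5.2, -7.2, 0, 0, 0, 0]] [490.2 217.3]
[[5.7, -6.8, 0, 0, 0, 0], [6.2, -6.3, 0, 0, 0, 0], [6.7, -5.8, 0, 0, 0, 0], [7.1, -5.3, 0, 0, 0, 0], [7.5, -4.8, 0, 0, 0, 0], [7.8, -4.2, 0, 0, 0, 0], [8.1, -3.6, 0, 0, 0, 0], [8.4, -2.9, 0, 0, 0, 0]] [547.7 257. ]
[[8.6, -2.3, 0, 0, 0, 0], [8.7, -1.6, 0, 0, 0, 0], [8.8, -0.9, 0, 0, 0, 0], [8.9, -0.2, 0, 0, 0, 0], [8.9, 0.4, 0, 0, 0, 0], [8.8, 1.1, 0, 0, 0, 0], [8.7, 1.8, 0, 0, 0, 0], [8.5, 2.4, 0, 0, 0, 0]] [617.6 256.2]
```

Emit:
drive_tool --deltas '[[[-8.1, -3.7, 0, 0, 0, 0], [-7.8, -4.3, 0, 0, 0, 0], [-7.4, -4.9, 0, 0, 0, 0], [-7.0, -5.4, 0, 0, 0, 0], [-6.6, -5.9, 0, 0, 0, 0], [-6.1, -6.4, 0, 0, 0, 0], [-5.6, -6.9, 0, 0, 0, 0], [-5.1, -7.3, 0, 0, 0, 0]]]' --squeeze 16

```text
time: 7.7
position: [0.4826, 0.0843, 0.1497]
tool_rot: [1.0, 0.001, -0.002, 0.001]
ft_force: [-2.3, -4.7, 9.6]
grip_width: 0.0233
grip_force: 16.0
```

Emit:
drive_tool --deltas '[[[-4.5, -7.6, 0, 0, 0, 0], [-3.9, -8.0, 0, 0, 0, 0], [-3.3, -8.2, 0, 0, 0, 0], [-2.6, -8.5, 0, 0, 0, 0], [-2.0, -8.6, 0, 0, 0, 0], [-1.3, -8.8, 0, 0, 0, 0], [-0.6, -8.8, 0, 0, 0, 0], [0.1, -8.9, 0, 0, 0, 0]]]'

```text
time: 8.37
position: [0.4642, 0.1524, 0.1496]
tool_rot: [1.0, 0.0, -0.002, 0.001]
ft_force: [-3.5, -3.4, 9.3]
grip_width: 0.0236
grip_force: 16.0
```

Emit:
drive_tool --deltas '[[[0.7, -8.8, 0, 0, 0, 0], [1.4, -8.8, 0, 0, 0, 0], [2.1, -8.6, 0, 0, 0, 0], [2.7, -8.4, 0, 0, 0, 0], [3.4, -8.2, 0, 0, 0, 0], [4.0, -7.9, 0, 0, 0, 0], [4.6, -7.6, 0, 0, 0, 0], [5.2, -7.2, 0, 0, 0, 0]]]'

```text
time: 9.03
position: [0.4886, 0.2179, 0.1496]
tool_rot: [1.0, 0.0, -0.002, 0.001]
ft_force: [-2.2, -2.4, 9.1]
grip_width: 0.0238
grip_force: 16.0
```

Emit:
drive_tool --deltas '[[[5.7, -6.8, 0, 0, 0, 0], [6.2, -6.3, 0, 0, 0, 0], [6.7, -5.8, 0, 0, 0, 0], [7.1, -5.3, 0, 0, 0, 0], [7.5, -4.8, 0, 0, 0, 0], [7.8, -4.2, 0, 0, 0, 0], [8.1, -3.6, 0, 0, 0, 0], [8.4, -2.9, 0, 0, 0, 0]]]'

```text
time: 9.7
position: [0.5464, 0.2572, 0.1497]
tool_rot: [1.0, 0.001, -0.002, 0.001]
ft_force: [-2.5, -3.8, 9.7]
grip_width: 0.0238
grip_force: 16.0
```

Emit:
drive_tool --deltas '[[[8.6, -2.3, 0, 0, 0, 0], [8.7, -1.6, 0, 0, 0, 0], [8.8, -0.9, 0, 0, 0, 0], [8.9, -0.2, 0, 0, 0, 0], [8.9, 0.4, 0, 0, 0, 0], [8.8, 1.1, 0, 0, 0, 0]]]'

```text
time: 10.2
position: [0.5987, 0.2603, 0.1496]
tool_rot: [1.0, 0.0, -0.003, 0.001]
ft_force: [-3.7, -3.5, 8.9]
grip_width: 0.0236
grip_force: 16.0
```

Emit:
drive_tool --deltas '[[[6, 1.2, 0, 0, 0, 0], [5, 1.3, 0, 0, 0, 0], [4, 1.3, 0, 0, 0, 0], [3, 1, 0, 0, 0, 0], [2, 0.7, 0, 0, 0, 0], [0, 0, 0, 0, 0, 0]]]'

```text
time: 10.7
position: [0.6147, 0.2564, 0.1495]
tool_rot: [1.0, 0.0, -0.007, 0.0]
ft_force: [-10.4, 1.2, 13.2]
grip_width: 0.0233
grip_force: 16.0
```

Emit:
drive_tool --deltas '[[[2, 0.8, 0, 0, 0, 0], [0, 0, 0, 0, 0, 0]]]'

```text
time: 10.87
position: [0.6151, 0.2563, 0.1493]
tool_rot: [1.0, 0.0, -0.009, -0.0]
ft_force: [-13.4, 2.6, 14.8]
grip_width: 0.024
grip_force: 16.0
```

Emit:
drive_tool --deltas '[[[0, 0, 0, 0, 0, 0], [2, 0.8, 0, 0, 0, 0], [2, 0.8, 0, 0, 0, 0], [2, 0.8, 0, 0, 0, 0], [0, 0, 0, 0, 0, 0], [0, 0, 0, 0, 0, 0]]]' --squeeze 35

```text
time: 11.37
position: [0.6157, 0.256, 0.1492]
tool_rot: [1.0, 0.0, -0.014, -0.001]
ft_force: [-22.1, 7.0, 18.8]
grip_width: 0.0232
grip_force: 35.0
```

Run:
```python
from rig import eyes
import cv2
t=eyes.camera("top")["img"][110:310,110:340]; s=eyes.camera("scene")["img"][110:310,290:520]
cv2.imwrite("pics/d.png",cv2.resize(cv2.hconcat([t,s]),None,fx=1.7,fy=1.7,interpolation=2)[:,:,::-1])
```

```text
(no output)
```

View pics/d.png

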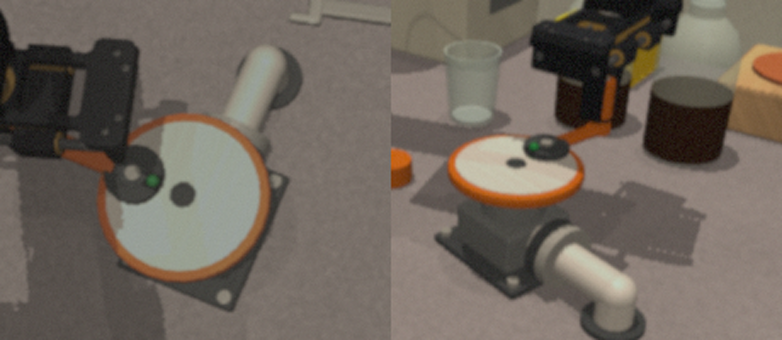

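The wheel is hard against its stop: 22 N with almost no motion. The hub is at left crop (132,173), opposite where it started, with the green pin still up. Releasing now.

Emit:
drive_tool --deltas '[[[0, 0, 0, 0, 0, 0], [0, 0, 0, 0, 0, 0], [0, 0, 0, 0, 0, 0], [0, 0, 0, 0, 0, 0], [0, 0, 0, 0, 0, 0], [0, 0, 0, 0, 0, 0], [0, 0, 0, 0, 0, 0], [0, 0, 0, 0, 0, 0]]]' --gripper 75

```text
time: 12.13
position: [0.6292, 0.2523, 0.1493]
tool_rot: [1.0, -0.0, -0.0, 0.0]
ft_force: [-0.8, 0.3, -0.1]
grip_width: 0.0634
grip_force: 0.0
```

Emit:
drive_tool --deltas '[[[0, 0, -10, 0, 0, 0], [0, 0, -15, 0, 0, 0], [0, 0, -20, 0, 0, 0], [0, 0, -25, 0, 0, 0], [0, 0, -25, 0, 0, 0], [0, 0, -25, 0, 0, 0], [0, 0, 0, 0, 0, 0], [0, 0, 0, 0, 0, 0]]]'

```text
time: 12.8
position: [0.6301, 0.2528, 0.2725]
tool_rot: [1.0, -0.0, 0.003, -0.001]
ft_force: [0.5, -0.7, -1.2]
grip_width: 0.0653
grip_force: 0.0
```

Emit:
drive_tool --deltas '[[[0, 30, 0, 0, 0, 0], [0, 30, 0, 0, 0, 0], [0, 30, 0, 0, 0, 0], [0, 30, 0, 0, 0, 0], [0, 30, 0, 0, 0, 0], [0, 30, 0, 0, 0, 0], [0, 30, 0, 0, 0, 0], [0, 30, 0, 0, 0, 0]]]'

```text
time: 13.47
position: [0.6278, 0.0113, 0.268]
tool_rot: [1.0, -0.0, -0.002, -0.0]
ft_force: [0.1, -0.4, -1.0]
grip_width: 0.0652
grip_force: 0.0
```

Emit:
drive_tool --deltas '[[[0, 30, 0, 0, 0, 0], [0, 30, 0, 0, 0, 0], [0, 30, 0, 0, 0, 0], [0, 30, 0, 0, 0, 0], [0, 30, 0, 0, 0, 0], [0, 0, 0, 0, 0, 0], [0, 0, 0, 0, 0, 0]]]'

```text
time: 14.05
position: [0.6281, -0.1389, 0.268]
tool_rot: [1.0, -0.002, -0.001, -0.001]
ft_force: [-0.2, 1.6, 1.0]
grip_width: 0.0652
grip_force: 0.0
```

Run:
```python
from rig import eyes
import cv2
t=eyes.camera("top")["img"][110:310,110:340]; s=eyes.camera("scene")["img"][110:310,290:520]
cv2.imwrite("pics/e.png",cv2.resize(cv2.hconcat([t,s]),None,fx=1.7,fy=1.7,interpolation=2)[:,:,::-1])
```

```text
(no output)
```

View pics/e.png

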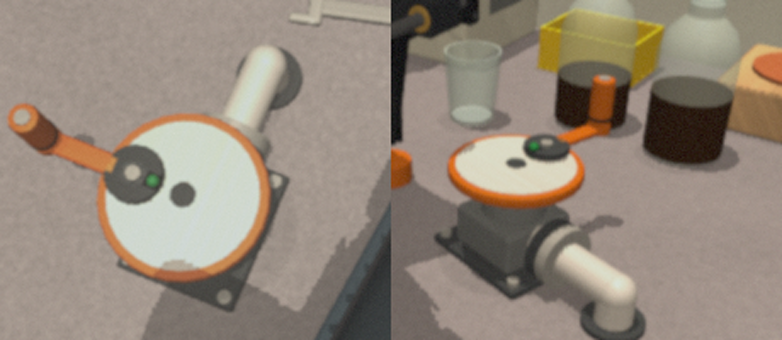

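The crank is out at knob (23,117), collinear with the hub (132,173) and wheel centre (182,195), with the catch up and the gripper clear. I'll check the wheel angle before handing in.

Run:
```python
from rig import eyes,ticket
from h import *
t=eyes.camera("top")
k=ray(t,123.5,178.8,.168); p=ray(t,187.6,211.8,.118); p0=ray(t,243,235,.118)
a=lambda d:np.degrees(np.arctan2(d[1],d[0]))
w=[581.5e-3,.1465]
print(k,p,a(k[:2]-w),a(p[:2]-w),a(p0[:2]-w),a(p-p0),np.linalg.norm(p-p0))
```

```text
[0.61767258 0.25638904 0.168     ] [0.59401315 0.18578354 0.118     ] 71.77981354045244 72.33154237917554 -109.70454344073363 71.3475160953224 0.0797782484418125
```

```bash
python3 -c "
from rig import ticket
print(ticket.hand_in())"
```

```text
the job is handed in; nothing more can be done
None
```

The feed valve is shut: the crank is latched out with the green catch up, the wheel is wound half a turn to its stop, the gripper is clear, and I did not touch the blue valve; handed in at about 14 s, with no verdict returned.

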